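# Weight the bottle, screw its cap home and crack it a quarter turn

## Robot

A 6-joint arm with a two-finger parallel gripper is mounted at the origin on the work surface. World frame = base frame: x ahead of the robot, y to its left, z up, the work surface at z = 0. Lengths are in mm, angles in degrees, forces in N, time in s.
With the tool pointing down it reaches from about 300 to 850 mm from the base axis. Payload 4.2 kg.
Tool frame: the origin (TCP) lies between the finger pads, 19 mm behind the fingertips; this is the grasp point; z points along the fingers, y is the line along which they close (so a half turn about z gives the same grasp; the last joint's range is limited). The gripper opens to 91 mm and grips with 3 to 60 N. Pads are 32 mm wide; open, the fingers measure 118 mm over their backs; the gripper's body (76 mm by 178 mm) begins 60 mm behind the grasp point.
Start: joints at [66.635, 18.312, 89.639, -0, 72.044, -1.146], TCP at [217.441, 532.316, 232.776] pointing down, gripper open.
Joint ranges: [-177.97, 177.97], [-48.28, 115.42], [12.27, 149.76], [-77.06, 257.06], [2.81, 150.46], [-146.56, 146.56]. Speed limits (degrees/s): [147.25, 147.25, 180, 180, 180, 180].

## Interface

Orientations are given as [roll, pitch, yaw] about the fixed x, y, z axes, in that order (R = Rz(yaw) Ry(pitch) Rx(roll)).
In Python, from workcell import env, eyes gives the robot as it stands.
- The arm moves only by the tool send_rows, never from a script. Its argument "targets" is text: rows parted by semicolons, each of 7 numbers parted by spaces: the shift along the tool's x, y, z in m, then the turn, a rotation vector about the tool's x, y, z in degrees, then the opening in per cent of the stroke, from 0 (shut) to 100 (fully open). A call has 1 to 12 rows; each row is the pose to reach, as a shift and turn from the pose commanded when the call began, along the tool's axes at that moment; what a row does not reach only later rows make up. A row lasts 1/12 s, in which the tool goes at most 41.7 mm and 7.16 degrees, less where a joint would pass 70% of its speed; a pose out of reach is approached as far as the arm can. A call with a gripper value outside its range is refused whole. The fingers move at their own pace and stop on an object; "grip_force" is the grip in N (left out, the last holds). Time passes only in rows, so rows that repeat a pose let the fingers close. It gives the time, the measured TCP pose, the force, the opening and the grip force at its end, in the units of the state.
- env.state(): the state, without advancing time (a new reading comes with each control period).
- eyes.grab_frame(name): name is "scene" or "side" or "wrist"; returns a dict with "image" (384x512x3 uint8, blue, green, red), "fovy" (degrees; the focal length in pixels is half the picture's height over the tangent of half this angle, whatever the lens; pixels are square), "cx", "cy" (the principal point, pixels), "eye" and "attitude" of the camera in the world. Camera axes: x right, y up, looking along -z (the intrinsics and any distortion apply to the point x, -y, -z); pixel columns grow to the right and rows downward; lengths in mm; the calibration is good to about 2 mm. A picture is of the moment at which its call begins. There is no depth.
- env.job_done(): hands the job in; it is judged then, once.
The state is a dict: "time_s": time; "qpos": joint angles; "qvel": joint speeds; "effort": joint torques, N m; "ee_pos": TCP position; "ee_rot": TCP orientation; "force": force on the tool from outside, world axes, zero at the start; "torque": the same for the moment, N m; "gripper_width": finger opening in mm; "gripper_force": force on a finger pad.
Only numpy, scipy, OpenCV 4.12 (cv2) and the standard library are available. Lean on these libraries where they do the work, as an engineer would, in place of code of your own. Each camera call takes 0.05 s, during which the arm holds its last target. There are 200 camera calls.

## Task

Get the blue-capped amber bottle ready for the warming bath: lift the yellow ring weight up off its peg, lower it over the bottle's cap so that it lies flat on the bottle's shoulder, and let go of it. Then screw the blue cap clockwise until it bottoms out, back it off a quarter turn so that it can vent, and finish while still gripping the cap there. Do not drop the ring, and leave the other things where they stand.

Things in the scene. Friction and masses are not known exactly. Their poses are not given: they have to be found in the camera images.
- ring: Yellow ring weight (sizes in mm): flat ring, outer dia 94, hole dia 62, 16 thick, mass about 0.2 kg (0.16 to 0.26), with one solid grip tab sticking out along its own +x from 45 to 81 mm from its centre; the tab is 14 wide (along y) and 22 high, from the underside up. Origin: centre of the ring's underside, z up.
- stand: Fixed steel storage stand. Its flat round shelf (84 dia) has its top 76 mm above the origin; the ring lies flat on it around a peg 44 dia that goes on up to 111 mm above the origin. Origin: centre of the foot (120 dia, 10 high), on the table.
- ledge (a point): Centre of the amber bottle's flat shoulder ledge (58 to 90 mm dia), on the bottle's axis, 85 mm above the table. Inside it a cone rises 18 mm to the neck, 36 dia. The ring fits down over the cap and rests flat here, its origin then at this point with 2 mm of side play. The bottle (90 dia) is fixed in a low square steel bath, 170 x 170 x 35; it cannot move or turn.
- cap: Blue ribbed round screw cap on the bottle's neck, 48 mm dia x 30 high, white stripe along its own +x on top and side. Origin: centre of its underside, on the bottle's axis, 35 to 37 mm above the ledge; z up. Already started on the thread; clockwise (from above) tightens it, sinking 4 mm per turn. Turning takes about 0.1 N m.
- cap_turn (a joint): Angle of the blue cap in rad, growing as it is tightened (clockwise from above). It starts between 2.0 and 3.2 and bottoms out against a hard stop at 4.5 (cap underside then 35 mm above the ledge). A stop at 0 keeps the cap from coming off. It stays where it is left.
- beaker: Bystander, leave alone: clear glass beaker, 54 dia x 60 mm.
- dish: Bystander, leave alone: flat clear round dish, 56 dia x 14 mm.
- jar: Bystander, leave alone: small amber jar with white lid, 48 dia x 60 mm.
- spare_bottle: Bystander, leave alone: another amber bottle, loose, 72 mm dia x 160 high, no blue cap.
- wash_bottle: Bystander, leave alone: white bottle with red cap, 60 dia x 150 mm.
- tube_rack: Bystander, leave alone: white rack, 90 x 200 mm, with ten capped tubes, 100 mm high.
- scoop: Bystander, leave alone: metal spoon, 160 mm long, lying on the table.

How it is judged:
By the outcome, as a careful person would: the job done as asked, in the order asked, and still so for the second after the job is handed in, while the arm keeps its last pose, push and grip.
It also fails if it takes over 61 s, if anything falls off the work surface, if the arm or the gripper's body presses on something with over 40 N, if the wrist force passes 120 N, or if a joint passes its speed limit or range.

## Working session

There is one attempt and no reset: what is moved stays moved. The work goes in short steps, Python scripts to look and compute and a tool call to move; the robot and the scene stay as the last step left them, time stands still between calls to the robot, and variables do not carry over. Pictures are saved under pics/ and viewed, at most 10 in all, crops included, and the job is handed in when it is done.

Besides the shell and the picture viewer there is one more tool, called after "Emit:" as name(argument=value, ...) on one line, values as JSON. send_rows: Moves the arm, as the interface text tells. Its arguments: {"type":"object","properties":{"targets":{"type":"string"},"grip_force":{"type":"number"}},"required":["targets"]}

```bash
ls; mkdir -p pics
cat > h.py <<'E'
import numpy as np, cv2
from scipy.spatial.transform import Rotation as R
from workcell import env, eyes
def grab(n,fn=None):
    f=eyes.grab_frame(n)
    if fn: cv2.imwrite('pics/'+fn,f['image'])
    return f
E
python3 - <<'E'
from h import *
a=grab('scene');b=grab('side');c=grab('wrist')
for f in(a,b,c): print({k:v for k,v in f.items() if k!='image'})
cv2.imwrite('pics/a.png',cv2.resize(a['image'],(800,600)))
cv2.imwrite('pics/b.png',cv2.resize(b['image'],(800,600)))
cv2.imwrite('pics/a0.png',a['image']);cv2.imwrite('pics/b0.png',b['image']);cv2.imwrite('pics/c0.png',c['image'])
print(env.state())
E
```

```text
pics
{'fovy': 50.784470443082874, 'cx': 259.08083039481846, 'cy': 187.78667877344736, 'eye': array([1175.7937435 ,  284.43642813, 1018.78836296]), 'attitude': array([ 37.79827462,  -0.3212847 , 114.97563023])}
{'fovy': 44.36375174817911, 'cx': 252.5171332515539, 'cy': 194.37495179210578, 'eye': array([   41.582891  , -1188.95217103,  1216.2213944 ]), 'attitude': array([ 48.84094326,  -0.14204051, -23.03717967])}
{'fovy': 64.35501660099821, 'cx': 255.91349315629216, 'cy': 193.59020368196173, 'eye': array([149.58843913, 560.32006708, 383.06757786]), 'attitude': array([-15.13288498,   0.14006003,  67.73207884])}
{'time_s': 0.15, 'qpos': array([ 6.66365468e+01,  1.83419438e+01,  8.96889511e+01,  1.39428291e-03,
        7.20460000e+01, -1.14614265e+00]), 'qvel': array([-0.02648631, -0.01589366, -0.22357805, -0.03553618,  0.0816718 ,
       -0.04283472]), 'effort': array([ 2.58548644e-04, -4.12780023e+01, -2.32153326e+01,  7.28389830e-02,
        4.34423110e-02, -7.82136135e-05]), 'ee_pos': array([217.27223881, 531.98420407, 232.13576262]), 'ee_rot': array([-1.79923147e+02, -2.86364316e-03,  1.57782257e+02]), 'force': array([-0.91073657,  0.37701272,  0.33913672]), 'torque': array([-0.0727103 ,  0.05443077, -0.01464462]), 'gripper_force': 0.0, 'gripper_width': 91.25676268097}
```

View pics/a.png

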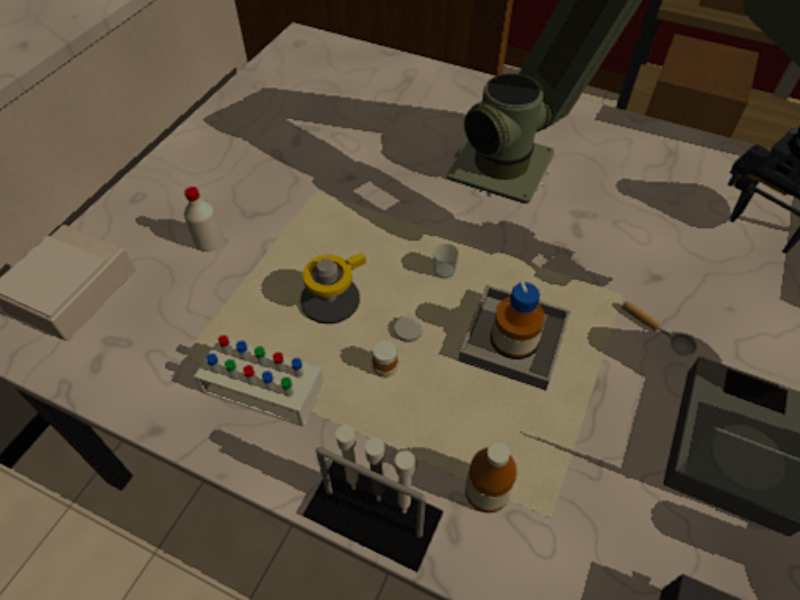

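View pics/b.png

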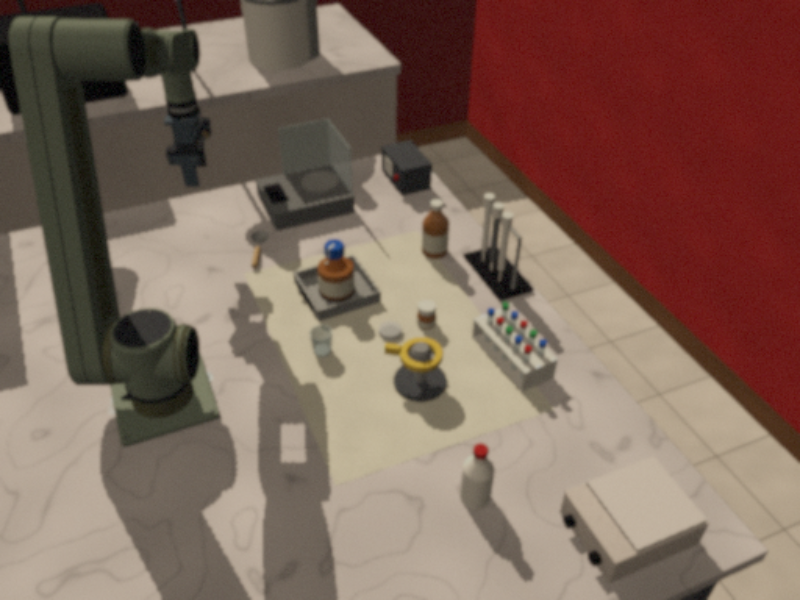

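The scene view shows the ring near (327,275) with its tab toward (358,261), and the blue cap near (525,297). In the side view the ring is at (421,355), its tab at (393,348), and the cap at (334,250). I'll enlarge these.

```bash
cat >> h.py <<'E'
def cam(f):
    F=192/np.tan(np.radians(f['fovy']/2)); return F,R.from_euler('xyz',f['attitude'],degrees=True)
def ray(f,u,v):
    F,r=cam(f); return r.apply([(u-f['cx'])/F,-(v-f['cy'])/F,-1.])
def onz(f,u,v,z):
    d=ray(f,u,v); return f['eye']+d*(z-f['eye'][2])/d[2]
def tri(p):  # list of (f,u,v)
    A=0;b=0
    for f,u,v in p:
        d=ray(f,u,v);d/=np.linalg.norm(d);P=np.eye(3)-np.outer(d,d);A=A+P;b=b+P@f['eye']
    return np.linalg.solve(A,b)
def proj(f,X):
    F,r=cam(f); c=r.inv().apply(np.asarray(X)-f['eye']); return f['cx']-F*c[...,0]/c[...,2], f['cy']+F*c[...,1]/c[...,2]
E
python3 - <<'E'
from h import *
import pickle
a=grab('scene');b=grab('side');pickle.dump((a,b),open('ab.pkl','wb'))
def crop(f,cx,cy,w=50,h=37):
    i=f['image'][cy-h:cy+h,cx-w:cx+w]; return cv2.resize(i,(400,296),interpolation=cv2.INTER_CUBIC)
m=np.vstack([np.hstack([crop(a,215,180),crop(a,334,200)]),np.hstack([crop(b,267,230),crop(b,214,168)])])
cv2.imwrite('pics/m.png',m)
for f in(a,b):
    hsv=cv2.cvtColor(f['image'],cv2.COLOR_BGR2HSV)
    mk=cv2.inRange(hsv,(20,150,90),(35,255,255)); n,l,s,c=cv2.connectedComponentsWithStats(mk); print(s[s[:,4]>40].tolist(),c[s[:,4]>40].tolist())
    mk=cv2.inRange(hsv,(105,150,60),(125,255,255)); n,l,s,c=cv2.connectedComponentsWithStats(mk); print(s[s[:,4]>40].tolist(),c[s[:,4]>40].tolist())
E
```

```text
[[0, 0, 512, 384, 196168], [194, 162, 40, 28, 440]] [[255.5938277394886, 191.5373302475429], [213.6681818181818, 174.85681818181817]]
[[0, 0, 512, 384, 196309], [328, 181, 17, 14, 163]] [[255.48862762277838, 191.47692668191473], [336.47852760736197, 188.22699386503066]]
[[0, 0, 512, 384, 196313], [247, 217, 35, 21, 295]] [[255.48402296332898, 191.4466744433634], [266.1322033898305, 226.9864406779661]]
[[0, 0, 512, 384, 196553], [212, 155, 7, 10, 43]] [[255.50397602682227, 191.50555829725315], [215.2093023255814, 159.93023255813952]]
```

View pics/m.png

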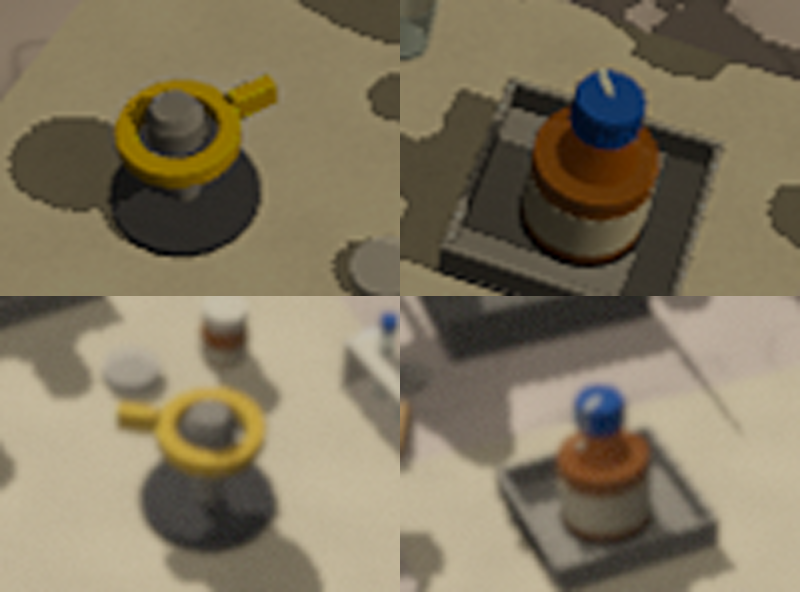

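Run:
```python
from h import *
import pickle
a,b=pickle.load(open('ab.pkl','rb'))
print('peg',onz(a,208.75,169.75,111),onz(b,269,222.2,111),tri([(a,208.75,169.75),(b,269,222.2)]))
print('ring outer top',onz(a,165+44.8,143+31.5,92),onz(b,217+52.5,193+33,92))
print('tabtip',onz(a,165+67.5,143+20.5,98),onz(b,217+30,193+27.5,98))
print('cap',onz(a,336,186.2,151.5),onz(b,214,158.2,151.5),tri([(a,336,186.2),(b,214,158.2)]))
print('stripe end',onz(a,284+51,163+18,151.5))
# other obstacles
for n,u,v,z in [('beaker',445,250,60),('jar',385,352,60),('dish',408,328,14)]: print(n,onz(a,u/1.5625,v/1.5625,z))
```

```text
peg [ 537.59753674 -170.41594193  111.        ] [ 534.32900729 -177.91938576  111.        ] [ 535.54726945 -173.10783821  106.69577584]
ring outer top [ 539.08838268 -168.02345803   92.        ] [ 536.77941267 -177.7743301    92.        ]
tabtip [ 476.26319998 -124.26366061   98.        ] [ 474.76987038 -129.5199559    98.        ]
cap [469.63237471 192.15359297 151.5       ] [468.00939009 177.6775873  151.5       ] [468.65713601 189.60075184 145.59586074]
stripe end [453.43018681 183.9052261  151.5       ]
beaker [363.58518188   1.99558308  60.        ]
jar [634.86088645  -0.73594585  60.        ]
dish [540.89279961   1.7059563   14.        ]
```

```bash
cat >> h.py <<'E'
def go(x,y,z,yaw,p=None,y0=None):
    s=env.state(); p=s['ee_pos'] if p is None else np.array(p); y0=s['ee_rot'][2] if y0 is None else y0
    d=np.array([x,y,z])-p; c,si=np.cos(np.radians(y0)),np.sin(np.radians(y0))
    t=[c*d[0]+si*d[1], si*d[0]-c*d[1], -d[2]]
    dy=-((yaw-y0+180)%360-180)
    print('tool shift mm',np.round(t,1),'rotz',round(dy,2),'rows>=',max(np.linalg.norm(d)/41.7,abs(dy)/7.16))
E
python3 -c "
from h import *
go(500,170,300,144)
go(486,-135,200,144,(500,170,300),144)"
```

```text
tool shift mm [-398.6 -228.4  -67.6] rotz 13.78 rows>= 11.135240121661345
tool shift mm [-167.9 -255.   100. ] rotz 0 rows>= 7.7045623859454535
```

Emit:
send_rows(targets="-0.030 -0.017 -0.020 0 0 1 100;-0.065 -0.037 -0.040 0 0 3 100;-0.1 -0.057 -0.0676 0 0 4 100;-0.135 -0.077 -0.0676 0 0 5 100;-0.17 -0.097 -0.0676 0 0 6 100;-0.205 -0.117 -0.0676 0 0 7 100;-0.24 -0.137 -0.0676 0 0 8 100;-0.275 -0.157 -0.0676 0 0 10 100;-0.31 -0.177 -0.0676 0 0 12 100;-0.345 -0.197 -0.0676 0 0 13.78 100;-0.375 -0.215 -0.0676 0 0 13.78 100;-0.3986 -0.2284 -0.0676 0 0 13.78 100")

```text
time_s: 1.25
ee_pos: [501.3, 167.5, 300.3]
ee_rot: [-180.0, 0.0, 143.9]
force: [0.6, 1.0, 0.8]
gripper_width: 91.5
gripper_force: 0.0
```

Emit:
send_rows(targets="0 0 0 0 0 0 100;0 0 0 0 0 0 100;0 0 0 0 0 0 100")

```text
time_s: 1.5
ee_pos: [499.6, 170.5, 300.2]
ee_rot: [-180.0, -0.1, 144.0]
force: [0.8, -0.1, 0.3]
gripper_width: 91.3
gripper_force: 0.0
```

Run:
```python
from h import *
import pickle
s=env.state();print(s['time_s'],s['ee_pos'],s['ee_rot'],s['qpos'])
f=grab('wrist');pickle.dump(f,open('w1.pkl','wb'))
cv2.imwrite('pics/w1.png',cv2.resize(f['image'],(800,600),interpolation=cv2.INTER_CUBIC)); print(f['eye'],f['attitude'])
u,v=proj(f,np.array([[469,188,151],[469,188,85],[540,2,14]]));print(u*1.5625,v*1.5625)
```

```text
1.5 [499.61508078 170.48533094 300.18380745] [-1.79996396e+02 -5.67093047e-02  1.43990525e+02] [ 1.75669920e+01  1.19854331e+01  8.87101172e+01  4.42549021e-02
  7.93410239e+01 -3.64317338e+01]
[440.55753215 214.01852547 451.30788079] [-1.50889427e+01  5.12884347e-02  5.39421406e+01]
[393.46799262 394.66639693 287.13589502] [237.00506576 225.9523755  386.91972414]
```

View pics/w1.png

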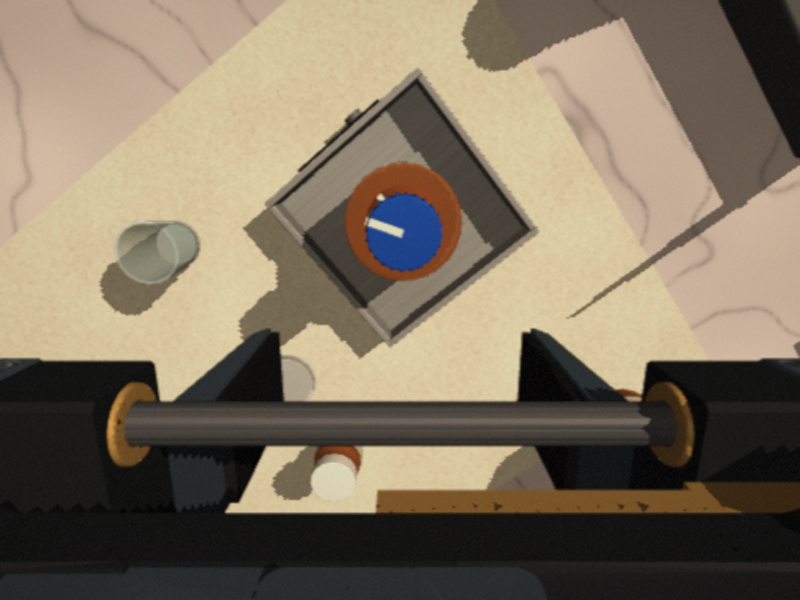

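The wrist view shows the cap top centred at (403,232), its stripe running outward to (368,222), and the shoulder disc centred at (403,221).

Run:
```python
from h import *
import pickle
f=pickle.load(open('w1.pkl','rb'));k=1.5625
hsv=cv2.cvtColor(f['image'],cv2.COLOR_BGR2HSV)
mk=cv2.inRange(hsv,(105,120,40),(130,255,255)); n,l,s,c=cv2.connectedComponentsWithStats(mk); j=1+s[1:,4].argmax();print(s[j],c[j])
pts=cv2.findNonZero((l==j).astype('uint8'));(cc,r)=cv2.minEnclosingCircle(pts);print(cc,r)
print('cap',onz(f,403/k,232/k,151),onz(f,cc[0]+.5,cc[1]+.5,151),'shoulder',onz(f,403.5/k,221/k,85))
a=onz(f,368/k,222/k,151);b=onz(f,403/k,233/k,151);d=a-b;print('stripe',np.degrees(np.arctan2(d[1],d[0])),np.linalg.norm(d))
go(486,-135,215,144)
```

```text
[ 234  124   49   49 1676] [259.11694511 148.39260143]
(258.1588134765625, 147.9882354736328) 24.536788940429688
cap [469.99050139 194.68906085 151.        ] [470.42319582 195.26982003 151.        ] shoulder [469.93747863 195.64205005  85.        ]
stripe -143.43430478473593 22.89516839124832
tool shift mm [-168.7 -255.5   85.3] rotz 0.05 rows>= 7.621807634728045
```

Emit:
send_rows(targets="-0.010 -0.016 0.004 0 0 0 100;-0.025 -0.038 0.010 0 0 0 100;-0.043 -0.066 0.020 0 0 0 100;-0.060 -0.094 0.030 0 0 0 100;-0.078 -0.122 0.040 0 0 0 100;-0.096 -0.15 0.050 0 0 0 100;-0.114 -0.178 0.060 0 0 0 100;-0.132 -0.206 0.070 0 0 0 100;-0.15 -0.234 0.080 0 0 0 100;-0.161 -0.248 0.085 0 0 0 100;-0.168 -0.255 0.085 0 0 0 100;-0.168 -0.255 0.085 0 0 0 100")

```text
time_s: 2.55
ee_pos: [486.5, -135.3, 215.4]
ee_rot: [180.0, 0.0, 144.0]
force: [0.4, -0.4, 0.6]
gripper_width: 91.2
gripper_force: 0.0
```

Run:
```python
from h import *
import pickle
s=env.state();print(s['time_s'],s['ee_pos'],s['ee_rot'])
f=grab('wrist');pickle.dump(f,open('w2.pkl','wb'))
cv2.imwrite('pics/w2.png',cv2.resize(f['image'],(800,600),interpolation=cv2.INTER_CUBIC)); print(f['eye'],f['attitude'])
```

```text
2.55 [ 486.46288265 -135.28257519  215.41275801] [1.79990816e+02 1.60286054e-02 1.43962754e+02]
[427.25740166 -91.62066561 366.43041081] [-1.51598584e+01  3.66014034e-02  5.39131355e+01]
```

View pics/w2.png

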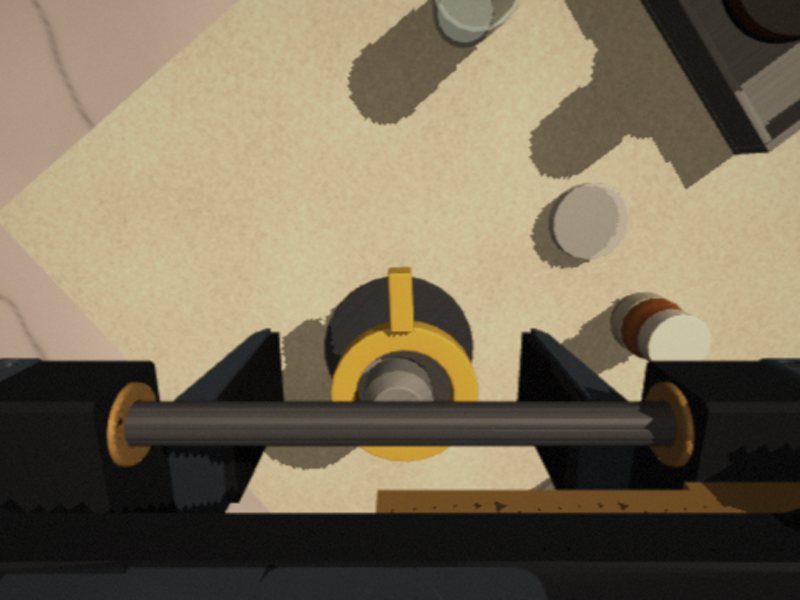

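The ring's top face is centred near (405,391), and its tab runs from (400,275) to (402,331), so it lies almost along the tool's x axis.

Run:
```python
from h import *
import pickle
f=pickle.load(open('w2.pkl','rb'));k=1.5625
e=onz(f,400/k,275/k,98);i=onz(f,401.5/k,331/k,98);c=onz(f,405/k,391/k,92)
print(e,i,c,np.linalg.norm(e-i))
for d in(e-i,e-c): print(np.degrees(np.arctan2(d[1],d[0])),np.linalg.norm(d))
d=(e-c)[:2];d/=np.linalg.norm(d);t=e[:2]-d*16;print(t)
go(t[0],t[1],92,np.degrees(np.arctan2(d[1],d[0])))
```

```text
[ 472.76045433 -124.90221959   98.        ] [ 500.65627373 -144.13082877   98.        ] [ 535.67377453 -166.86824945   92.        ] 33.880911307892426
145.4214752464488 33.880911307892426
146.29491906806498 75.86325540344774
[ 486.07093298 -133.78091082]
tool shift mm [6.000e-01 1.000e-01 1.237e+02] rotz -2.3 rows>= 2.9659764131871706
```

Emit:
send_rows(targets="0 0 0.02 0 0 -1.8 100;0 0 0.05 0 0 -1.8 100;0 0 0.08 0 0 -1.8 60;0 0 0.105 0 0 -1.8 50;0 0 0.118 0 0 -1.8 40;0 0 0.1235 0 0 -1.8 30;0 0 0.1235 0 0 -1.8 30;0 0 0.1235 0 0 -1.8 30", grip_force=50)

```text
time_s: 3.27
ee_pos: [487.0, -134.0, 92.8]
ee_rot: [180.0, 0.1, 145.9]
force: [-0.1, -0.7, 0.2]
gripper_width: 54.0
gripper_force: 0.0
```

Run:
```python
from h import *
import pickle
s=env.state();print(s['time_s'],s['ee_pos'],s['ee_rot'],s['gripper_width'],s['force'])
f=grab('wrist');pickle.dump(f,open('w3.pkl','wb'))
cv2.imwrite('pics/w3.png',cv2.resize(f['image'],(800,600),interpolation=cv2.INTER_CUBIC))
```

```text
3.2667 [ 487.02347597 -134.02133951   92.76682088] [1.79954183e+02 8.11040129e-02 1.45885270e+02] 53.973872519591154 [-0.0839356  -0.67416125  0.21969857]
```

View pics/w3.png

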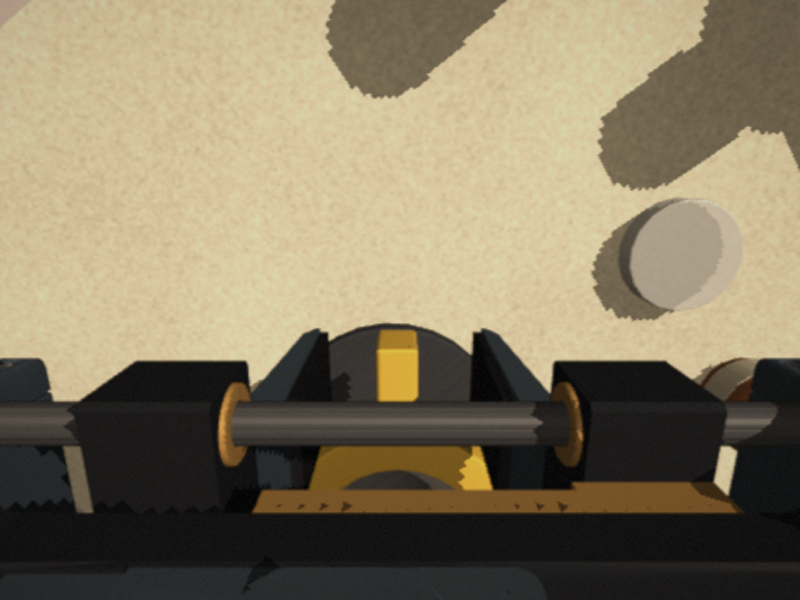

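The tab (378–418, 330–400) sits centred between the pads (328, 473), so I can close on it.

Emit:
send_rows(targets="0 0 0 0 0 0 0;0 0 0 0 0 0 0;0 0 0 0 0 0 0;0 0 0 0 0 0 0;0 0 0 0 0 0 0;0 0 0 0 0 0 0;0 0 0 0 0 0 0;0 0 0 0 0 0 0;0 0 0 0 0 0 0;0 0 0 0 0 0 0;0 0 0 0 0 0 0;0 0 0 0 0 0 0", grip_force=50)

```text
time_s: 4.32
ee_pos: [486.1, -134.9, 92.0]
ee_rot: [180.0, -0.0, 145.8]
force: [-1.8, 0.7, 4.4]
gripper_width: 13.9
gripper_force: 50.0
```

Emit:
send_rows(targets="0 0 -0.002 0 0 0 0;0 0 -0.006 0 0 0 0;0 0 -0.012 0 0 0 0;0 0 -0.02 0 0 0 0;0 0 -0.028 0 0 0 0;0 0 -0.036 0 0 0 0;0 0 -0.042 0 0 0 0;0 0 -0.046 0 0 0 0;0 0 -0.048 0 0 0 0;0 0 -0.048 0 0 0 0")

```text
time_s: 5.15
ee_pos: [486.3, -135.0, 140.4]
ee_rot: [180.0, 0.1, 145.8]
force: [-0.4, -0.4, -2.6]
gripper_width: 14.0
gripper_force: 50.0
```

Run:
```python
from h import *
import pickle
s=env.state();print(s['time_s'],s['ee_pos'],s['ee_rot'],s['gripper_width'],s['gripper_force'],s['force'],s['torque'])
a=grab('scene');b=grab('side');pickle.dump((a,b),open('ab2.pkl','wb'))
def crop(f,cx,cy,w=50,h=37):
    i=f['image'][cy-h:cy+h,cx-w:cx+w]; return cv2.resize(i,(400,296),interpolation=cv2.INTER_CUBIC)
cv2.imwrite('pics/m2.png',np.hstack([crop(a,215,165),crop(b,267,215)]))
```

```text
5.15 [ 486.33669684 -134.95017163  140.38880003] [1.79976269e+02 5.45840472e-02 1.45800756e+02] 14.000141515889085 49.99925494194031 [-0.40140856 -0.36653663 -2.63904321] [ 0.00843698  0.10764569 -0.06637118]
```

View pics/m2.png

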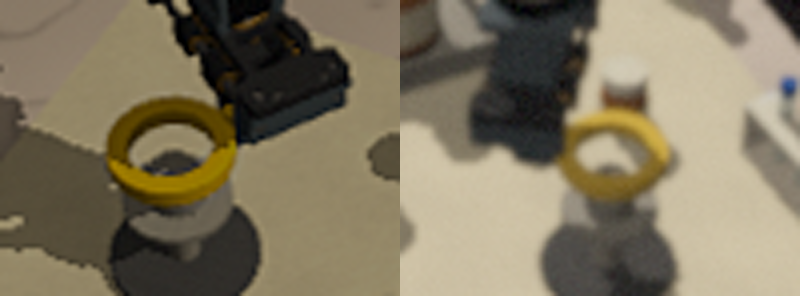

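Run:
```python
from h import *
import pickle
from scipy.optimize import minimize
f=pickle.load(open('w3.pkl','rb'));k=1.5625
print('tab end w3',onz(f,398/k,346.5/k,98),'tcp then 487.0 -134.0; d from tcp',np.linalg.norm(onz(f,398/k,346.5/k,98)[:2]-[487.02,-134.02]))
def fit(f,z,x0,ex=None):
    hsv=cv2.cvtColor(f['image'],cv2.COLOR_BGR2HSV); mk=cv2.inRange(hsv,(18,130,50),(35,255,255))
    t=np.linspace(0,2*np.pi,90)
    def mask(c,S=8):
        m=np.zeros((384,512),np.uint8)
        def P(r,zz):
            X=np.c_[c[0]+r*np.cos(t),c[1]+r*np.sin(t),0*t+zz]; return (np.c_[proj(f,X)]*16).astype(np.int32)
        cv2.fillConvexPoly(m,cv2.convexHull(np.vstack([P(47,z),P(47,z+16)])),255,shift=4)
        h1=m*0;h2=m*0;cv2.fillConvexPoly(h1,P(31,z),255,shift=4);cv2.fillConvexPoly(h2,P(31,z+16),255,shift=4)
        m[(h1>0)&(h2>0)]=0; return m>0
    def cost(c):
        m=mask(c); return -(m&(mk>0)).sum()/ (m|(mk>0)).sum()
    g=[(cost((x,y)),x,y) for x in np.arange(x0[0]-12,x0[0]+13,1) for y in np.arange(x0[1]-12,x0[1]+13,1)]
    g.sort(); print(g[0],np.mean(g[:6],0)[1:])
a,b=pickle.load(open('ab.pkl','rb'));a2,b2=pickle.load(open('ab2.pkl','rb'))
fit(a,76,(538,-170));fit(b,76,(538,-170));fit(a2,124.4,(538,-170));fit(b2,124.4,(538,-170))
```

```text
tab end w3 [ 470.95379391 -123.50310105   98.        ] tcp then 487.0 -134.0; d from tcp 19.202295217914262
(np.float64(-0.16927899686520376), np.int64(536), np.int64(-172)) [ 535.16666667 -172.        ]
(np.float64(-0.6560509554140127), np.int64(539), np.int64(-168)) [ 538.16666667 -167.83333333]
(np.float64(-0.11546894031668696), np.int64(537), np.int64(-174)) [ 537.16666667 -173.16666667]
(np.float64(-0.7387173396674585), np.int64(538), np.int64(-170)) [ 538.         -169.66666667]
```

Run:
```python
from h import *
go(418.5,230.3,200,145.8)
```

```text
tool shift mm [261.  264.1 -60.4] rotz 0.0 rows>= 9.020364514365058
```

Emit:
send_rows(targets="0 0 -0.008 0 0 0 0;0.002 0.002 -0.02 0 0 0 0;0.007 0.007 -0.034 0 0 0 0;0.015 0.015 -0.046 0 0 0 0;0.026 0.026 -0.055 0 0 0 0;0.039 0.039 -0.06 0 0 0 0;0.054 0.054 -0.06 0 0 0 0;0.07 0.07 -0.06 0 0 0 0;0.086 0.087 -0.06 0 0 0 0;0.102 0.103 -0.06 0 0 0 0;0.118 0.119 -0.06 0 0 0 0;0.134 0.135 -0.06 0 0 0 0")

```text
time_s: 6.25
ee_pos: [450.7, 53.1, 200.1]
ee_rot: [180.0, -0.0, 145.8]
force: [0.3, 0.4, -1.9]
gripper_width: 13.8
gripper_force: 50.0
```

Emit:
send_rows(targets="0.016 0.016 0 0 0 0 0;0.032 0.032 0 0 0 0 0;0.048 0.048 0 0 0 0 0;0.064 0.064 0 0 0 0 0;0.08 0.081 0 0 0 0 0;0.095 0.097 0 0 0 0 0;0.107 0.109 0 0 0 0 0;0.117 0.119 0 0 0 0 0;0.124 0.126 0 0 0 0 0;0.127 0.129 0 0 0 0 0;0.127 0.129 0 0 0 0 0;0.127 0.129 0 0 0 0 0")

```text
time_s: 7.25
ee_pos: [418.6, 229.7, 199.9]
ee_rot: [-180.0, 0.0, 145.8]
force: [-0.2, 0.3, -1.7]
gripper_width: 13.9
gripper_force: 50.0
```

Run:
```python
from h import *
import pickle
s=env.state();print(s['time_s'],s['ee_pos'],s['ee_rot'],s['gripper_width'],s['force'])
a=grab('scene');b=grab('side');w=grab('wrist');pickle.dump((a,b,w),open('ab3.pkl','wb'))
def crop(f,cx,cy,w=50,h=37):
    i=f['image'][cy-h:cy+h,cx-w:cx+w]; return cv2.resize(i,(400,296),interpolation=cv2.INTER_CUBIC)
m=np.hstack([crop(a,334,185),crop(b,214,158)])
cv2.imwrite('pics/m3.png',np.vstack([m,cv2.resize(w['image'][168:],(400,169)).repeat(2,1)[:, :800]]))
```

```text
7.25 [418.64373376 229.73093988 199.8657278 ] [-1.79975088e+02  1.37306098e-02  1.45809001e+02] 13.906480249606194 [-0.18245933  0.31477794 -1.72716451]
```

View pics/m3.png

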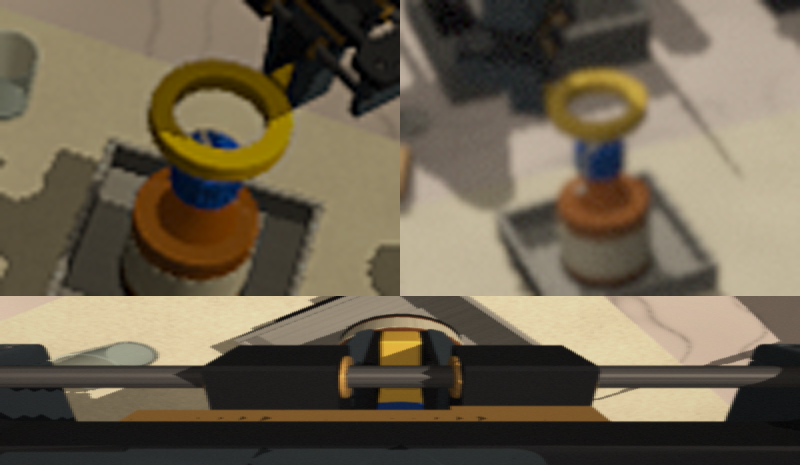

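The ring hangs level above the cap. In the side view the ring and bottle axis agree; in the scene view the ring looks slightly right of the axis. I'll quantify that.

Run:
```python
from h import *
import pickle
from scipy.optimize import least_squares
a,b,w=pickle.load(open('ab3.pkl','rb'));a0,b0=pickle.load(open('ab.pkl','rb'))
t=np.linspace(0,2*np.pi,181)
def ext(f,c,r,zs):
    U=np.concatenate([proj(f,np.c_[c[0]+r*np.cos(t),c[1]+r*np.sin(t),0*t+z])[0] for z in zs]);V=np.concatenate([proj(f,np.c_[c[0]+r*np.cos(t),c[1]+r*np.sin(t),0*t+z])[1] for z in zs]);return U.min(),U.max(),V.min(),V.max()
oa=(284,148);ob=(164,121)
# measured ring (crop px) l,r,top,bottom
def fit(ms,r,zs,x0):
    def res(c):
        o=[]
        for f,m in ms:
            e=ext(f,c,r,zs); o+=[e[i]-m[i] for i in range(4) if m[i] is not None]
        return o
    s=least_squares(res,x0); return s.x,np.round(s.fun,1)
ra=(284+148/4,284+293/4,148+58/4,148+181/4); rb=(164+146/4,164+247/4,121+67/4,121+139/4)
sa=(284+134/4,284+259/4,None,None)
zr=199.9-16
for n,ms in(('scene',[(a,ra)]),('side',[(b,rb)]),('both',[(a,ra),(b,rb)])): print(n,fit(ms,47,(zr,zr+16),(470,195)))
# cap from initial crops: scene l,r,top ; side
ca=(284+172/4,284+244/4,163+69/4,163+148/4); cb=(164+174/4,164+225/4,131+(385-296)/4,131+(437-296)/4)
for n,ms in(('scene',[(a0,ca)]),('side',[(b0,cb)])): print('cap',n,fit(ms,24,(121,151),(470,195)))
```

```text
scene (array([471.33991237, 194.31141872]), array([-0.3,  0.3, -0.3,  0.3]))
side (array([473.19663453, 195.26960322]), array([-0.1,  0.1, -0.1,  0.1]))
both (array([472.09382281, 194.42102579]), array([-0.3,  0.2, -0.1,  0.5, -0.3, -0.1,  0.1,  0.3]))
cap scene (array([470.12482199, 194.49014579]), array([-0.6,  0.6, -0.4,  0.3]))
cap side (array([470.73038167, 188.69168138]), array([-0.1,  0.1, -0.5,  0.4]))
```

Emit:
send_rows(targets="0.001 -0.0007 0.004 0 0 0 0;0.001 -0.0007 0.012 0 0 0 0;0.001 -0.0007 0.02 0 0 0 0;0.001 -0.0007 0.028 0 0 0 0;0.001 -0.0007 0.036 0 0 0 0;0.001 -0.0007 0.044 0 0 0 0;0.001 -0.0007 0.052 0 0 0 0;0.001 -0.0007 0.060 0 0 0 0;0.001 -0.0007 0.068 0 0 0 0;0.001 -0.0007 0.076 0 0 0 0;0.001 -0.0007 0.082 0 0 0 0;0.001 -0.0007 0.085 0 0 0 0")

```text
time_s: 8.4
ee_pos: [417.0, 229.9, 113.8]
ee_rot: [-179.9, -0.0, 145.8]
force: [-1.1, -0.2, -1.5]
gripper_width: 13.5
gripper_force: 50.0
```

Emit:
send_rows(targets="0 0 0.003 0 0 0 0;0 0 0.005 0 0 0 0;0 0 0.007 0 0 0 0;0 0 0.009 0 0 0 0;0 0 0.010 0 0 0 0;0 0 0.010 0 0 0 0")

```text
time_s: 8.9
ee_pos: [417.4, 230.1, 104.8]
ee_rot: [180.0, -0.0, 145.8]
force: [0.4, 0.1, -1.8]
gripper_width: 13.9
gripper_force: 50.0
```

No contact yet; I'm lowering gently onto the ledge.

Emit:
send_rows(targets="0 0 0.001 0 0 0 0;0 0 0.002 0 0 0 0;0 0 0.003 0 0 0 0;0 0 0.003 0 0 0 0")

```text
time_s: 9.23
ee_pos: [417.3, 230.1, 101.7]
ee_rot: [-180.0, -0.0, 145.8]
force: [0.9, 0.1, -2.1]
gripper_width: 14.0
gripper_force: 50.0
```

Emit:
send_rows(targets="0 0 0.0005 0 0 0 0;0 0 0.001 0 0 0 0;0 0 0.001 0 0 0 0")

```text
time_s: 9.48
ee_pos: [417.5, 230.2, 101.0]
ee_rot: [180.0, 0.0, 145.8]
force: [-0.7, -0.9, 0.2]
gripper_width: 13.8
gripper_force: 50.0
```

Emit:
send_rows(targets="0 0 0.0004 0 0 0 0;0 0 0.0004 0 0 0 0;0 0 0.0004 0 0 0 22;0 0 0.0004 0 0 0 40;0 0 0.0004 0 0 0 60;0 0 0.0004 0 0 0 60;0 0 0.0004 0 0 0 60;0 0 0.0004 0 0 0 60;0 0 0.0004 0 0 0 60;0 0 0.0004 0 0 0 60")

```text
time_s: 10.32
ee_pos: [417.4, 230.2, 100.4]
ee_rot: [180.0, -0.0, 145.8]
force: [-0.1, -1.1, -1.0]
gripper_width: 54.7
gripper_force: 0.0
```

Emit:
send_rows(targets="0 0 -0.005 0 0 0 60;0 0 -0.015 0 0 0 70;0 0 -0.03 0 0 0 80;0 0 -0.055 0 0 0 100;0 0 -0.085 0 0 0 100;0 0 -0.115 0 0 0 100;0 0 -0.145 0 0 0 100;0 0 -0.17 0 0 0 100;0 0 -0.18 0 0 0 100;0 0 -0.18 0 0 0 100")

```text
time_s: 11.15
ee_pos: [418.4, 230.7, 283.0]
ee_rot: [179.7, 0.2, 145.8]
force: [-0.4, -0.2, 0.3]
gripper_width: 91.4
gripper_force: 0.0
```

Run:
```python
from h import *
import pickle
s=env.state();print(s['time_s'],s['ee_pos'],s['ee_rot'],s['qpos'])
a=grab('scene');b=grab('side');w=grab('wrist');pickle.dump((a,b,w),open('ab4.pkl','wb'))
def crop(f,cx,cy,w=50,h=37):
    i=f['image'][cy-h:cy+h,cx-w:cx+w]; return cv2.resize(i,(400,296),interpolation=cv2.INTER_CUBIC)
m=np.hstack([crop(a,334,195),crop(b,214,168)])
cv2.imwrite('pics/m4.png',np.vstack([m,cv2.resize(w['image'][144:344,56:456],(800,300))]))
```

```text
11.15 [418.44281953 230.6736281  282.99715407] [1.79706194e+02 1.52918917e-01 1.45798205e+02] [ 2.74842215e+01  7.56242468e+00  9.66916294e+01  4.88795467e-03
  7.54147609e+01 -2.83155932e+01]
```

View pics/m4.png

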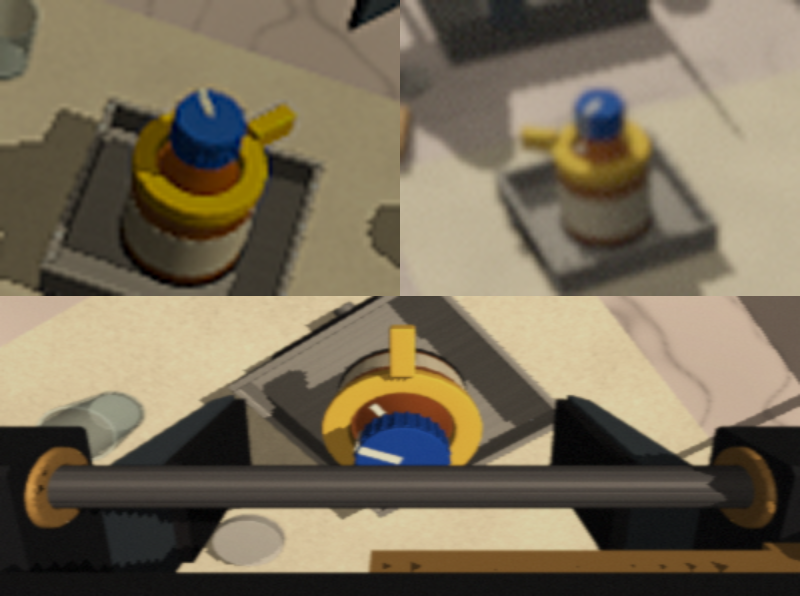

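The ring lies flat on the shoulder, with the cap coming up through its hole. Next, the cap.

Run:
```python
from h import *
go(470.2,195,230,178)
```

```text
tool shift mm [-63.9   1.5  48.8] rotz -32.2 rows>= 4.496820540154394
```

Emit:
send_rows(targets="-0.01 0 0.01 0 0 -4 100;-0.025 0 0.02 0 0 -9 100;-0.042 0.001 0.032 0 0 -16 100;-0.055 0.0015 0.044 0 0 -23 100;-0.0625 0.0015 0.049 0 0 -29 100;-0.0639 0.0015 0.049 0 0 -32.2 100;-0.0639 0.0015 0.049 0 0 -32.2 100;-0.0639 0.0015 0.049 0 0 -32.2 100", grip_force=25)

```text
time_s: 11.97
ee_pos: [470.4, 195.1, 229.8]
ee_rot: [-179.9, -0.2, 177.9]
force: [0.4, 0.8, -0.2]
gripper_width: 90.9
gripper_force: 0.0
```

Run:
```python
from h import *
s=env.state();print(s['time_s'],s['ee_pos'],s['ee_rot'],s['qpos'])
go(470.2,195,138,178)
w=grab('wrist');cv2.imwrite('pics/w5.png',cv2.resize(w['image'],(800,600)))
u,v=proj(w,np.array([470.2,195,151]));print(u*1.5625,v*1.5625)
```

```text
11.9667 [470.36815455 195.13803804 229.77518013] [-179.93071352   -0.18587474  177.89364052] [ 2.12314848e+01  1.26038040e+01  9.81309965e+01  1.06964774e-02
  6.94633151e+01 -6.66660378e+01]
tool shift mm [ 0.2 -0.1 91.8] rotz -0.11 rows>= 2.2008498319434957
399.5077516914486 323.96674742715777
```

View pics/w5.png

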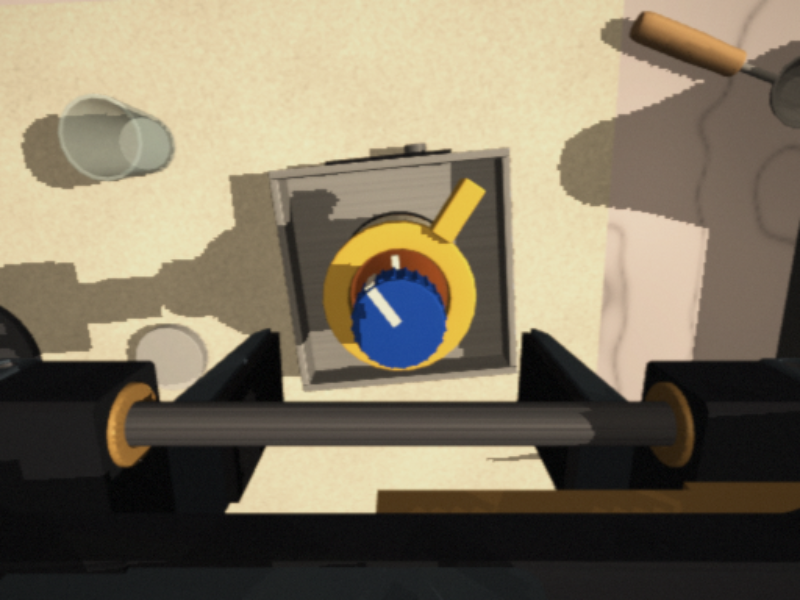

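The cap top is centred at (400,323), matching the prediction (399.5,324), with the stripe out to (370,290). I'll descend and grip.

Emit:
send_rows(targets="0 0 0.01 0 0 0 100;0 0 0.03 0 0 0 100;0 0 0.05 0 0 0 100;0 0 0.07 0 0 0 100;0 0 0.084 0 0 0 90;0 0 0.09 0 0 0 80;0 0 0.0915 0 0 0 70;0 0 0.0915 0 0 0 60;0 0 0.0915 0 0 0 50;0 0 0.0915 0 0 0 40;0 0 0.0915 0 0 0 30;0 0 0.0915 0 0 0 30", grip_force=25)

```text
time_s: 13.02
ee_pos: [471.5, 194.3, 140.8]
ee_rot: [-179.9, 0.1, 178.1]
force: [0.4, -4.3, 2.5]
gripper_width: 47.6
gripper_force: 25.0
```

Emit:
send_rows(targets="0 0 0 0 0 0 20;0 0 0 0 0 0 20;0 0 0 0 0 0 20;0 0 0 0 0 0 20")

```text
time_s: 13.35
ee_pos: [471.6, 194.3, 140.8]
ee_rot: [-179.9, 0.1, 178.0]
force: [0.9, -5.2, 3.0]
gripper_width: 47.6
gripper_force: 25.0
```

Run:
```python
from h import *
import pickle
s=env.state();print(s['time_s'],s['ee_pos'],s['ee_rot'],s['gripper_width'],s['gripper_force'],s['force'],s['torque'],s['effort'])
```

```text
13.35 [471.57255755 194.28474453 140.80752483] [-1.79886576e+02  9.42450963e-02  1.78048403e+02] 47.608576160135776 25.000625252723694 [ 0.87409074 -5.16890529  3.04064019] [-0.84685009 -0.03075029  0.05898753] [  2.43631862 -35.40807009 -19.9348712    1.36045016  -0.41514904
   0.06842393]
```

Emit:
send_rows(targets="-0.0005 -0.0004 -0.0015 0 0 0 20;-0.001 -0.0008 -0.0022 0 0 2 20;-0.001 -0.0008 -0.0022 0 0 6 20;-0.001 -0.0008 -0.0021 0 0 12 20;-0.001 -0.0008 -0.002 0 0 18 20;-0.001 -0.0008 -0.002 0 0 24 20;-0.001 -0.0008 -0.0019 0 0 30 20;-0.001 -0.0008 -0.0018 0 0 36 20;-0.001 -0.0008 -0.0018 0 0 42 20;-0.001 -0.0008 -0.0017 0 0 48 20;-0.001 -0.0008 -0.0016 0 0 54 20;-0.001 -0.0008 -0.0015 0 0 60 20")

```text
time_s: 14.35
ee_pos: [471.1, 193.5, 140.5]
ee_rot: [-179.8, 0.1, 117.7]
force: [0.1, -4.7, -5.0]
gripper_width: 47.7
gripper_force: 25.0
```

```bash
cat >> h.py <<'E'
def st():
    s=env.state();print(s['time_s'],s['ee_pos'],s['ee_rot'],s['gripper_width'],s['gripper_force'],'\nF',s['force'],'T',s['torque'],'\nq6',s['qpos'][5],s['qvel'][5],'eff',s['effort'])
E
python3 -c "
from h import *
st()"
```

```text
14.35 [471.12340311 193.48185624 140.45732097] [-1.79804750e+02  6.05716269e-02  1.17744446e+02] 47.72275776177622 24.99223440885544 
F [ 0.13275055 -4.66918919 -5.04169582] T [-0.78367851 -0.11719783  0.11480635] 
q6 -6.605963794351036 71.24157268554245 eff [  1.90724529 -39.56706047 -22.53957152   1.21201962  -0.31123825
  -0.92482874]
```

Emit:
send_rows(targets="0 0 0 0 0 3 20;0 0 0 0 0 6 20;0 0 0.0001 0 0 9 20;0 0 0.0001 0 0 12 20;0 0 0.0002 0 0 15 20;0 0 0.0002 0 0 18 20")

```text
time_s: 14.85
ee_pos: [470.9, 193.4, 140.2]
ee_rot: [-179.8, 0.1, 99.9]
force: [-0.8, -4.4, -5.2]
gripper_width: 47.4
gripper_force: 25.0
```

```bash
python3 -c "
from h import *
st()
f=grab('scene');cv2.imwrite('pics/s6.png',cv2.resize(f['image'][160:220,290:380],(720,480),interpolation=cv2.INTER_CUBIC))"
```

```text
14.85 [470.87605061 193.36321236 140.24624838] [-1.79797696e+02  1.24443837e-01  9.98874776e+01] 47.3909829452245 24.996557235717773 
F [-0.8366067  -4.40063942 -5.22030052] T [-0.85286668  0.04196762  0.08274409] 
q6 11.248686409401735 35.70104307219415 eff [  1.87639765 -39.51708555 -22.78053224   1.20554008  -0.48078826
  -0.42103062]
```

Emit:
send_rows(targets="0 0 0 0 0 3 20;0 0 0 0 0 6 20;0 0 0.0001 0 0 9 20;0 0 0.0001 0 0 12 20")

```text
time_s: 15.23
ee_pos: [470.7, 193.4, 140.2]
ee_rot: [-179.8, 0.2, 87.9]
force: [-1.3, -5.2, -6.4]
gripper_width: 47.6
gripper_force: 25.0
```

```bash
python3 -c "
from h import *
st()"
```

```text
15.2333 [470.73114615 193.37250955 140.15796629] [-1.79810214e+02  1.62858317e-01  8.79477709e+01] 47.57133689645287 24.996614456176758 
F [-1.25862424 -5.23077764 -6.36436811] T [-0.9724969   0.1215132   0.09283916] 
q6 23.185626743249536 35.69769517056691 eff [  2.00121179 -39.73304987 -23.30065727   1.28937263  -0.71499819
  -0.42122031]
```

Emit:
send_rows(targets="0 0 0 0 0 3 20;0 0 0 0 0 6 20;0 0 0.0001 0 0 9 20;0 0 0.0001 0 0 12 20")

```text
time_s: 15.57
ee_pos: [470.5, 193.4, 140.0]
ee_rot: [-179.8, 0.2, 75.9]
force: [0.1, -4.8, -5.0]
gripper_width: 47.4
gripper_force: 25.0
```

```bash
python3 -c "
from h import *
st()"
```

```text
15.5667 [470.52982229 193.38318362 140.01456483] [-179.82271447    0.2063938    75.94709369] 47.39166320164168 24.996563494205475 
F [ 0.12705861 -4.83302818 -5.04644508] T [-0.94353277  0.23373828  0.078628  ] 
q6 35.1848955730671 35.726584830377554 eff [  1.84536003 -39.70209718 -23.44621539   1.21385001  -0.82874587
  -0.42181319]
```

Emit:
send_rows(targets="0 0 0 0 0 3 20;0 0 0 0 0 6 20;0 0 0.0001 0 0 9 20;0 0 0.0001 0 0 12 20")

```text
time_s: 15.9
ee_pos: [470.7, 194.2, 140.0]
ee_rot: [-179.9, 0.1, 64.0]
force: [-1.8, -2.2, -4.6]
gripper_width: 47.3
gripper_force: 25.0
```

```bash
python3 -c "
from h import *
st()"
```

```text
15.9 [470.66481139 194.15630367 140.04450493] [-1.79857775e+02  1.48627250e-01  6.40365768e+01] 47.27955093974138 24.993730187416077 
F [-1.82022626 -2.21639249 -4.55069833] T [-0.4211096   0.35886474  0.66191187] 
q6 47.08247318465522 35.43203914957895 eff [ -0.95381923 -39.70164657 -22.52033651   0.46355694  -0.43476133
   0.24752277]
```

Torque jumped to 0.66 N m, so the cap has bottomed out with the fingers at yaw 64.0. I'll settle there, then reverse in small steps to find where the cap begins to move back.

Emit:
send_rows(targets="0 0 0 0 0 0 20;0 0 0 0 0 0 20")

```text
time_s: 16.07
ee_pos: [470.7, 194.2, 140.1]
ee_rot: [-179.9, 0.2, 64.2]
force: [-2.3, -2.8, -7.0]
gripper_width: 47.8
gripper_force: 25.0
```

```bash
python3 -c "
from h import *
st()"
```

```text
16.0667 [470.69709386 194.17479604 140.12060504] [-1.79863018e+02  1.52127563e-01  6.41709098e+01] 47.77396528273002 24.9955353140831 
F [-2.2927537  -2.84595269 -6.96530246] T [-0.54266385  0.49229957  0.51594955] 
q6 46.95726727609884 0.33852369065426 eff [  0.1032619  -40.31210303 -24.00648236   0.76087486  -1.0049665
   0.60221516]
```

Emit:
send_rows(targets="0 0 0 0 0 -0.5 20;0 0 0 0 0 -1 20")

```text
time_s: 16.23
ee_pos: [470.7, 194.2, 140.2]
ee_rot: [-179.8, 0.1, 65.1]
force: [-4.1, -2.7, -9.2]
gripper_width: 47.7
gripper_force: 25.0
```

```bash
python3 -c "
from h import *
st()"
```

```text
16.2333 [470.6851759  194.18782619 140.16483651] [-1.79849529e+02  1.37626602e-01  6.50880179e+01] 47.67757423425994 24.994936287403107 
F [-4.14196371 -2.67565989 -9.21886333] T [-0.6629488   0.70558365  0.2659307 ] 
q6 46.0210804558729 -5.503673067959786 eff [  0.48318721 -40.94210386 -25.0857228    0.62301541  -1.38441838
   0.33621328]
```

Emit:
send_rows(targets="0 0 0 0 0 -0.5 20;0 0 0 0 0 -1 20")

```text
time_s: 16.4
ee_pos: [470.7, 194.2, 140.2]
ee_rot: [-179.8, 0.1, 66.0]
force: [-3.6, -2.7, -8.7]
gripper_width: 47.0
gripper_force: 25.0
```

```bash
python3 -c "
from h import *
st()"
```

```text
16.4 [470.69391198 194.17961056 140.20185846] [-1.79839046e+02  1.24321102e-01  6.60038697e+01] 47.03330054679105 24.994541108608246 
F [-3.62666419 -2.70331736 -8.6842357 ] T [-0.75353937  0.83761686 -0.08973603] 
q6 45.08681698281982 -5.5930953285622556 eff [ 8.13141279e-01 -4.13926721e+01 -2.58263272e+01  4.68980167e-01
 -1.63771402e+00  1.61816273e-02]
```

Reversal begins at yaw ≈ 66.0 (torque −0.09), so the target is yaw 156.

Emit:
send_rows(targets="0 0 0 0 0 -3 20;0 0 0 0 0 -8 20;0 0 0 0 0 -14 20;0 0 0 0 0 -20 20;0 0 0 0 0 -26 20;0 0 0 0 0 -32 20;0 0 0 0 0 -38 20;0 0 0 0 0 -44 20;0 0 0 0 0 -50 20;0 0 0 0 0 -55 20;0 0 0 0 0 -58 20;0 0 0 0 0 -60 20")

```text
time_s: 17.4
ee_pos: [470.8, 194.2, 140.7]
ee_rot: [-179.8, -0.1, 126.1]
force: [-4.9, -3.8, -6.1]
gripper_width: 47.5
gripper_force: 25.0
```

Emit:
send_rows(targets="0 0 0 0 0 -3 20;0 0 0 0 0 -8 20;0 0 0 0 0 -14 20;0 0 0 0 0 -20 20;0 0 0 0 0 -25 20;0 0 0 0 0 -28 20;0 0 0 0 0 -29.5 20;0 0 0 0 0 -30 20;0 0 0 0 0 -30 20;0 0 0 0 0 -30 20")

```text
time_s: 18.23
ee_pos: [470.9, 194.2, 141.0]
ee_rot: [-179.9, -0.1, 156.0]
force: [-5.4, -3.8, -3.9]
gripper_width: 47.8
gripper_force: 25.0
```

Run:
```python
from h import *
import pickle
st()
a=grab('scene');b=grab('side');pickle.dump((a,b),open('ab9.pkl','wb'))
# stripe: bright low-saturation pixels near cap top, and cap-top centroid
a0=pickle.load(open('ab.pkl','rb'))[0]
for f in(a0,a):
    i=f['image'][172:202,322:352];hsv=cv2.cvtColor(i,cv2.COLOR_BGR2HSV)
    mk=(hsv[...,1]<130)&(hsv[...,2]>110)
    blue=cv2.inRange(hsv,(105,120,40),(130,255,255))
    print('\n'.join(''.join('#' if m else 'b' if q else '.' for m,q in zip(r,p)) for r,p in zip(mk,blue)))
print(proj(a,np.array([470.3,194.8,151.])))
```

```text
18.2333 [470.8534987  194.21600744 141.02065791] [-1.79906379e+02 -1.30238634e-01  1.55970812e+02] 47.82740871445296 24.9968084692955 
F [-5.35194638 -3.79814705 -3.931158  ] T [-0.71329876  0.99083944 -0.05352612] 
q6 -44.88299192156232 0.027275373115470423 eff [ 6.83190767e-01 -3.88175082e+01 -2.49036080e+01  4.60010329e-01
 -1.97781131e+00 -3.40553059e-02]
####################..........
#####################.........
#####################.........
####################..........
####################..........
######################........
########################......
#########################.....
##############..############..
#########...##bb..############
########.bbb##bbbbb.##########
######..bbbb###bbbbb.#########
######.bbbbb.##.bbbbb.########
######bbbbbbb##.bbbbbb.#######
..###.bbbbbbb...bbbbbbb#######
......bbbbbbbbbbbbbbbbb#######
......bbbbbbbbbbbbbbbbb.######
......bbbbbbbbbbbbbbbbb.######
.......bbbbbbbbbbbbbbbb#######
........bbbbbbbbbbbbbbb.######
........bbbbbbbbbbbbbb..######
..........bbbbbbbbbbbb...#####
............bbbbbbbbbb.....###
............b.bbbbbbb....
[... 485 characters left out ...]
....##..........
#.......bbbbbb................
#......bbbbbbb................
#.....bbbbbbb.##b.............
#.....bbbbbbb.##b.............
......bbbbbbb...b.............
......bbbbbbbbb...............
......bbbbbbbbbb..............
......bbbbbbbbbbb.............
.......bbbbbbbbbbbb...........
........bbbbbbbbbbb...........
.........bbbbbbbbb............
...........bbbbbbb............
.............bbbb.............
.........b....b...............
..............................
..............................
.........b..b.................
............bb................
..............................
..............................
(np.float64(336.82163386270054), np.float64(186.8139361724689))
```

Run:
```python
from h import *
import pickle
o=pickle.load(open('ab4.pkl','rb'));n=pickle.load(open('ab9.pkl','rb'))
for f in(o[1],n[1]):
    hsv=cv2.cvtColor(f['image'],cv2.COLOR_BGR2HSV);mk=cv2.inRange(hsv,(18,150,60),(35,255,255))[:200];_,l,s,c=cv2.connectedComponentsWithStats(mk);j=1+s[1:,4].argmax();print(s[j],c[j])
r=env.job_done();print(r)
```

```text
[195 163  31  15 223] [211.95067265 170.38565022]
[195 163  31  16 223] [211.87892377 170.49775785]
the job is handed in; nothing more can be done
None
```

The job is handed in at about 18 s: the ring lies flat on the bottle's shoulder, and the cap was bottomed out, backed off a quarter turn (90° ± about 1.5°, from finger angle and torque) and is still gripped there.

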